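Seat the carton in the marking jig and stamp it

ROBOT

A 7-joint arm with a two-finger parallel gripper is mounted at the origin on the work surface; the furniture and walls round the work are solid. World frame = base frame: x ahead of the robot, y to its left, z up, the work surface at z = 0. Lengths are in m, angles in rad, forces in N, time in s.
With the tool pointing down it reaches from about 0.4 to 0.85 m from the base axis. Payload 6.9 kg.
Tool frame: the origin (TCP) lies midway between the tips of the shut fingers; the grasp point (between the pads) lies behind it (ctrl.pinch_z is the z of the grasp point in the tool frame, in m); z points along the fingers, y is the line along which they close (so a half turn about z gives the same grasp; the last joint's range is limited). The gripper opens to 85 mm and grips with 20 to 120 N. Pads are 22 mm wide; open, the fingers measure 114 mm over their backs; the gripper's body (76 mm by 85 mm) begins 54 mm behind the grasp point. The pads swing forward as they close: fully open they stand 13 mm farther back than shut.
Start: joints at [-1.022, 0.507, -0.238, 1.5, 0.126, 1.149, -0.155], TCP at [0.268, 0.565, 0.231] pointing down, gripper open.
Joint ranges: [-3.08, 3.08], [-0.24, 2.05], [-1.43, 1.35], [0, 2.5], [-1.52, 4.66], [0.17, 1.96], [-2.89, 2.89]. Speed limits (rad/s): [2.39, 2.39, 3.14, 3.14, 3.14, 3.14, 3.14].

INTERFACE

Orientations are given as a unit quaternion [w, x, y, z].
In Python, from station import ctrl, get_state, vision, ticket, models gives the robot as it stands. Calls block until the motion is done:
- ctrl.movep(position, orientation): joint-space move of the TCP to a pose.
- ctrl.movel(position, frame=None, max_speed=0.15): straight line of the TCP; frame=None keeps the orientation; max_speed is the mean speed in m/s.
- ctrl.set_joints(angles): joint-space move.
- ctrl.ungrasp() and ctrl.close_gripper(force=None): open the fingers fully, or close them until they stop; force is the grip in N (None keeps the last).
- ctrl.pause(seconds).
- ctrl.ik(position, orientation): joint angles nearest the present ones, or None.
- get_state(): the state.
- vision.grab_frame(name): name is "side" or "top"; returns (picture, depth): 384x512x3 uint8, blue, green, red; 384x512 float32, m along the optical axis (not along the pixel's ray), 0 where there is no reading.
- vision.camera_info(name): a dict with "mtx" (3x3 intrinsics, pixels), "R" (3x3) and "t" (3): a world point X has camera coordinates R X + t. Camera axes: x right, y down, z forward; pixel columns grow to the right and rows downward; lengths in m; the calibration is good to about 2 mm. A picture is of the moment at which its call begins. camera_info takes no time and is no camera call.
A pose or a line that the arm cannot do raises ctrl.Unreachable and nothing moves.
- ticket.close_job(): hands the job in; it is judged then, once.
Trained networks look in the newest picture that a camera, given by its name, has taken for a name from the list of things; names that differ only in an ending like _2 or _b are one class to them, and where a whole thing is asked for, a point or a joint stands for the part that bears it (a point fixed in the world has none). Each returns a list of dicts, best first, with "p" (0 to 1); they miss things now and then, are a little off and sometimes report something else, mostly with a low value. They report only what shows in the picture. A call takes as long as a camera call. They do not tell look-alikes from the thing itself.
- models.recognise(camera, target): "point" ([column, row] in pixels, amid what is visible of it).
- models.masks_of(camera, target): "mask" (384x512 bool, what is visible of it) and "point" ([column, row] in pixels, amid what is visible of it).
The state is a dict: "time": time; "qpos": joint angles; "qd": joint speeds; "tau": joint torques, N m; "tcp_pos": TCP position; "eef_rot": TCP orientation; "contact_force": force on the tool from outside, world axes, zero at the start; "wrist_torque": the same for the moment, N m; "width": finger opening in m; "gripper_force": force on a finger pad.
Only numpy, scipy, OpenCV 4.12 (cv2) and the standard library are available. Lean on these libraries where they do the work, as an engineer would, in place of code of your own. Each camera call takes 0.05 s, during which the arm holds its last target. There are 200 camera calls.

TASK

Push the white carton gently along the marking jig until it sits fully home against the stops. Then take the red self-inking stamp from its dock, set its foot down through the jig's yellow window onto the carton, press the cap straight down until you feel the type meet the carton, keep a steady pressure of about 18 N on it for about a second (never over 25 N) and lift it straight off without smearing. Put the stamp back upright in its dock and leave the carton home in the jig and everything else alone.

Things in the scene. Friction and masses are not known exactly. Their poses are not given: they have to be found in the camera images.
- jig: Fixed marking jig, grey base 6 mm thick, 172 x 124 mm (x -98 to +74). Origin: on the underside, below the carton's centre when home. x: the way the carton is pushed, from the open end to the stops; z up. Black side fences 30 mm high at y = +-44 to +-56, x -60 to +72, with flared mouths to x = -84. A steel guide plate 38 to 46 mm up, x -15 to +63, holds the yellow window.
- jig_stop (a point): Middle of the jig's end stops: their faces lie at jig x = +60 mm (two black blocks 28 mm high). The carton is home when its far end touches both, that is with its centre at jig x = 0. They are rigid. Axes as the jig's.
- jig_window (a point): Centre of the jig's yellow window at the height of the carton's top, 24 mm along x and 36 mm above the jig's origin. The window is 39 mm (jig x) by 61 mm (jig y); its straight walls stand 2 to 10 mm above this point and a yellow 45-degree lead-in flares up and outward from there to 16 mm above it. Axes as the jig's.
- carton: White product carton 120 (x) x 84 (y) x 30 mm, 0.2 to 0.42 kg, loose, on the jig's smooth base with 2 mm play at each side. Origin: centre of its underside; axes parallel to the jig's within a degree. It starts 18 to 38 mm short of home, its near end sticking out of the open end, and slides along the nest; more than 20 N from the fingers dents it.
- stamp: Red and black self-inking stamp, 0.19 kg, loose, standing in its dock. Origin: centre of the foot's underside; z up; a half turn about z makes no difference. Black foot 36 (x) x 58 (y) x 9 mm; the red cap, 34 (x) x 54 (y) mm, covers z = 28 to 86 mm and slides down on the frame. Take it by the cap from above, across the 34 mm. The foot's long side goes along jig y in the window.
- stamp_grip (a point): Point on the axis of the red cap at which to grip it: 18 mm below the cap's top, 68 mm above the foot's underside with the cap up. It goes down with the cap. The cap's spring takes 6 N to start moving and about 9 N at 12 mm; somewhere between 4 and 12 mm down (set inside, not visible) the type meets the carton, and from there the force rises steeply. The cap springs back up by itself.
- dock: Fixed black dock for the stamp, 66 x 88 mm, 15 mm high: a shallow socket 40 (x) x 62 (y) mm with a flat floor 4 mm above the table, walls to 10 mm and a 45-degree lead-in from 10 to 15 mm. Origin: centre of the underside; y the long side.
- dock_in (a point): Centre of the dock's floor, 4 mm above the dock's underside: the place of the stamp's origin when it is parked.
- tape_gun: Bystander: tape dispenser with a red hub, about 70 x 220 x 114 mm, at the right. Leave alone.
- scanner: Bystander: dark grey hand scanner, 70 x 168 x 77 mm, at the left. Leave alone.
- small_carton: Bystander: small white carton 90 x 120 x 50 mm, far left. Leave alone.
There are look-alikes about, which are no part of the job. What is meant by the stamp is not blue, and is the larger of those in its own colour.

How it is judged:
On the way, in this order (a step that is already met when the one before it is completed fails the run):
1. the carton is fully home against the jig's stops (within 2 mm) (x of carton in the frame of jig above -0.002 m), for 0.2 s.
2. with the carton home, the stamp stands square in the window on the carton and the type is pressed on it: cap over 3.5 mm down, stamp bearing on the carton with 12 to 24 N, for 0.6 s (x of carton in the frame of jig above -0.0025 m and distance between stamp_grip and stamp below 0.0645 m and contact force between stamp and carton between 12 and 24 N and distance between stamp and jig_window below 0.004 m and angle between stamp's own z axis and vertical below 0.05 rad), for 0.6 s.
3. the stamp is lifted clear above the window, still upright (z of stamp in the frame of jig_window above 0.02 m and angle between stamp's own z axis and vertical below 0.2 rad), for 0.05 s.
At the end, for the whole second after the job is handed in: The stamp stands upright and at rest on the floor of its dock (origin within 5 mm of the dock's centre, tilt under 0.05 rad), cap up, and the carton rests in the jig within 2.5 mm of fully home (distance between stamp and dock_in below 0.005 m and angle between stamp's own z axis and vertical below 0.05 rad and distance between stamp_grip and stamp above 0.066 m and linear speed of each of stamp, carton below 0.01 m/s and x of carton in the frame of jig above -0.0025 m); the robot touches nothing.
It fails at once if the stamp bears on the carton with more than 25 N (crushed) (contact force between stamp and carton above 25 N).
It fails at once if the stamp is forced against the jig with more than 25 N (contact force between stamp and jig above 25 N).
It fails at once if the fingers press on the carton with more than 20 N (contact force between the fingers and carton above 20 N).
It fails at once if the stamp slides (faster than 50 mm/s) while it bears on the carton with more than 6 N: a smeared print (contact force between stamp and carton above 6 N and linear speed of stamp above 0.05 m/s).
It fails at once if a bystander is moved by more than 20 mm (distance of any of tape_gun, scanner, small_carton from where it was at the start of the episode above 0.02 m).
It also fails if it takes over 72 s, if anything falls off the work surface, if the arm or the gripper's body presses on something with over 40 N, if the wrist force passes 120 N, or if a joint passes its speed limit or range.

## Working session

There is one attempt and no reset: what is moved stays moved. The work goes in short steps, each a Python script; the robot and the scene stay as the last script left them, time stands still between calls to the robot, and variables do not carry over. Pictures are saved under pics/ and viewed, at most 10 in all, crops included, and the job is handed in when it is done.

```bash
ls; mkdir -p pics; python3 - <<'E'
from station import ctrl, get_state, vision, models
import cv2, numpy as np
print(ctrl.pinch_z, get_state())
for c in ("top","side"):
    im,d=vision.grab_frame(c); cv2.imwrite(f"pics/{c}0.png",im); np.savez(f"{c}0.npz",im=im,d=d)
    ci=vision.camera_info(c); print(c,{k:np.round(v,4).tolist() for k,v in ci.items()})
    K,R,t=(np.array(ci[k]) for k in("mtx","R","t"))
    for n in ("jig","carton","stamp","dock"):
        for r in models.masks_of(c,n)[:4]:
            m=r["mask"]&(d>0); v,u=np.nonzero(m); z=d[v,u]
            P=(np.c_[(u-K[0,2])/K[0,0]*z,(v-K[1,2])/K[1,1]*z,z]-t)@R
            print(c,n,round(r["p"],2),np.round(r["point"]),m.sum(),np.round(np.median(P,0),3),np.round(np.percentile(P,2,0),3),np.round(np.percentile(P,98,0),3))
E
```

```text
pics
-0.0187 {'time': 0.0, 'qpos': array([-1.02248917,  0.50834659, -0.23751055,  1.50113078,  0.12569938,
        1.1489361 , -0.15475146]), 'qd': array([ 0.00073767,  0.00016498, -0.00161867, -0.00098834,  0.00112468,
        0.00039784,  0.00059702]), 'tau': array([ 5.94726698e-04, -6.20588350e+01, -2.18700908e+00, -2.49662679e+01,
        1.25849596e-02,  1.18578845e-02,  4.06503119e-06]), 'tcp_pos': array([0.26765709, 0.5642172 , 0.23042448]), 'eef_rot': array([-1.79408874e-04,  2.19573248e-01,  9.75595587e-01, -8.98210251e-04]), 'contact_force': array([-0.69766853,  0.98658215, -0.25634304]), 'wrist_torque': array([0.01503681, 0.05516256, 0.02109887]), 'gripper_force': 0.0, 'width': 0.08531834936765015}
top {'mtx': [[371.895, 0.0, 260.5244], [0.0, 371.895, 194.5789], [0.0, 0.0, 1.0]], 'R': [[0.0134, -0.9996, -0.026], [-0.9831, -0.0084, -0.1828], [0.1826, 0.028, -0.9828]], 't': [0.0041, 0.5764, 1.1467]}
top jig 0.9 [215. 194.] 1162 [0.582 0.172 0.043] [0.488 0.123 0.002] [0.646 0.241 0.053]
top jig 0.35 [304. 202.] 236 [ 0.56  -0.134  0.007] [ 0.535 -0.194 -0.   ] [ 0.61  -0.104
[... 595 characters left out ...]
2823, 0.9592, -0.0154], [0.6812, -0.2118, -0.7008], [-0.6754, 0.1873, -0.7132]], 't': [-0.1317, -0.3086, 1.5364]}
side jig 0.67 [332. 207.] 1173 [0.601 0.162 0.045] [0.502 0.121 0.001] [0.646 0.241 0.052]
side carton 0.73 [330. 192.] 542 [0.542 0.181 0.036] [0.506 0.141 0.028] [0.612 0.222 0.04 ]
side stamp 0.72 [218. 223.] 597 [ 0.585 -0.152  0.064] [ 0.561 -0.179  0.009] [ 0.597 -0.123  0.093]
side stamp 0.72 [243. 192.] 509 [ 0.479 -0.065  0.058] [ 0.455 -0.09   0.001] [ 0.495 -0.034  0.089]
side stamp 0.71 [203. 195.] 276 [ 0.461 -0.17   0.044] [ 0.443 -0.189  0.002] [ 0.474 -0.149  0.066]
side dock 0.87 [222. 239.] 310 [ 0.592 -0.147  0.006] [ 0.557 -0.197 -0.   ] [ 0.615 -0.103  0.016]
```

```bash
python3 - <<'E'
import cv2,numpy as np
a=cv2.imread("pics/top0.png")[140:270,150:360]; b=cv2.imread("pics/side0.png")[130:280,160:400]
a=cv2.resize(a,None,fx=3,fy=3,interpolation=2);b=cv2.resize(b,None,fx=3,fy=3,interpolation=2)
cv2.imwrite("pics/t1.png",a);cv2.imwrite("pics/s1.png",b)
E
```

```text
(no output)
```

View pics/t1.png

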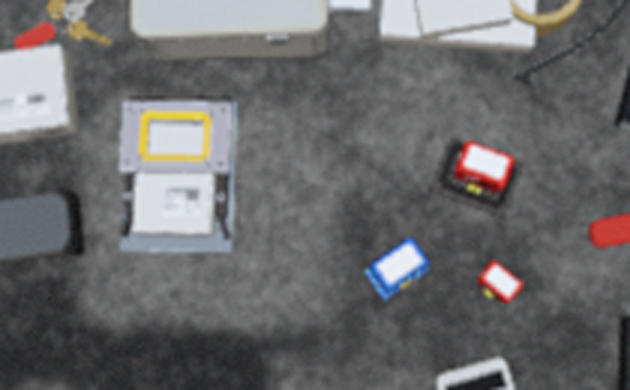

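View pics/s1.png

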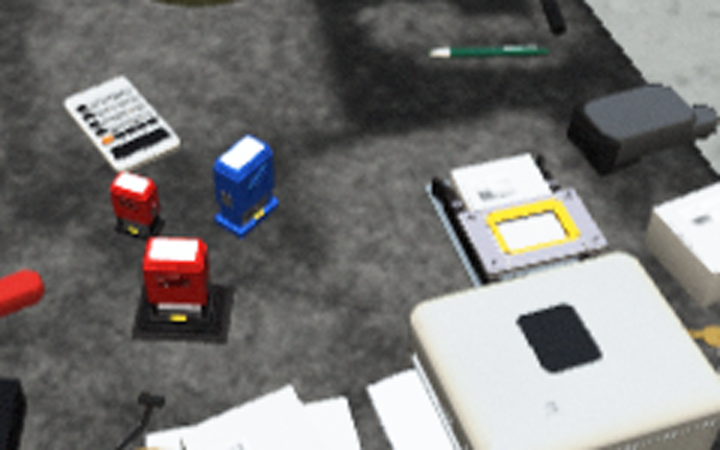

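View pics/top0.png

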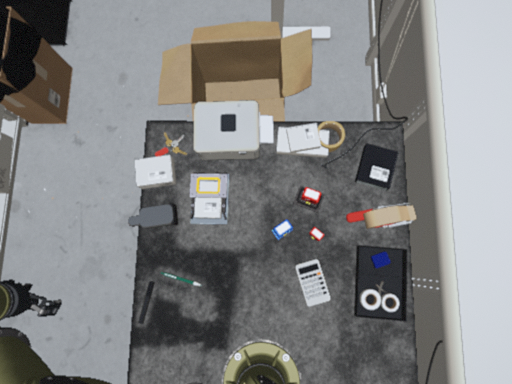

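The red stamp at top-view pixel (311,198) stands in the black dock and is the larger red one, so it is the right one. The jig is at (208,200) with its mouth towards the robot, and a printer sits behind the jig at (227,128).

```bash
cat > geo.py <<'E'
import cv2,numpy as np
from station import vision
def cloud(c,im,d):
    ci=vision.camera_info(c);K,R,t=(np.array(ci[k]) for k in("mtx","R","t"))
    v,u=np.indices(d.shape);P=np.stack([(u-K[0,2])/K[0,0]*d,(v-K[1,2])/K[1,1]*d,d],-1)
    P=(P-t)@R; P[d<=0]=9; return P
def near(P,c,r,z0,z1): return (np.hypot(P[...,0]-c[0],P[...,1]-c[1])<r)&(P[...,2]>z0)&(P[...,2]<z1)
def flat(c,m,z):  # mask pixels to plane z
    ci=vision.camera_info(c);K,R,t=(np.array(ci[k]) for k in("mtx","R","t"))
    v,u=np.nonzero(m);r=np.c_[(u-K[0,2])/K[0,0],(v-K[1,2])/K[1,1],np.ones(len(u))]@R
    o=-R.T@t; return (o+r*((z-o[2])/r[:,2])[:,None])[:,:2]
def rect(p):
    (cx,cy),(w,h),a=cv2.minAreaRect((p*1000).astype(np.float32))
    a=a%90; a=a if a<45 else a-90
    return [round(x,1) for x in(cx,cy,w,h,a)]
E
python3 - <<'E'
from geo import *
for c in("top","side"):
    f=np.load(c+"0.npz");im,d=f["im"],f["d"];P=cloud(c,im,d);hsv=cv2.cvtColor(im,cv2.COLOR_BGR2HSV)
    H,S,V=cv2.split(hsv)
    m=near(P,(.6,.18),.09,.03,.07)&(H>15)&(H<35)&(S>110); print(c,"yellow",m.sum(),rect(flat(c,m,.052)),np.median(P[m][:,2]))
    m=near(P,(.6,.18),.12,.0405,.0485); print(c,"plate",m.sum(),rect(P[m][:,:2]),np.round(np.median(P[m],0),4))
    m=near(P,(.57,.18),.12,.003,.06); print(c,"jig all",m.sum(),rect(P[m][:,:2]))
    m=near(P,(.53,.18),.06,.031,.0395)&(P[...,0]<.58); print(c,"carton",m.sum(),rect(P[m][:,:2]),np.round(np.median(P[m],0),4),np.percentile(P[m],1,0)[:2],np.percentile(P[m],99,0)[:2])
    m=near(P,(.57,-.15),.05,.083,.1); print(c,"cap",m.sum(),rect(P[m][:,:2]),rect(flat(c,m,.09)),np.round(P[m].mean(0),4))
    m=near(P,(.57,-.15),.075,.005,.02); print(c,"dock",m.sum(),rect(P[m][:,:2]),np.round(np.median(P[m],0),4))
    m=near(P,(.56,-.15),.2,-.01,.01); print("table z",np.median(P[m][:,2]),P[m][:,2].std())
    m=(P[...,0]>.62)&(P[...,0]<.9)&(P[...,1]>.05)&(P[...,1]<.3)&(P[...,2]>.07); print("printer",np.percentile(P[m],1,0),np.percentile(P[m],99,0))
E
```

```text
top yellow 125 [606.9, 182.3, 53.2, 73.0, 0.4] 0.049158400848188115
top plate 526 [604.2, 183.3, 201.6, 119.3, 1.7] [0.6056 0.1805 0.0455]
top jig all 2102 [570.1, 178.7, 225.7, 236.7, 13.9]
top carton 521 [536.9, 181.5, 66.3, 108.4, 0.1] [0.5365 0.1842 0.0355] [0.50403192 0.12975799] [0.56961199 0.2344694 ]
top cap 162 [572.5, -149.1, 51.1, 32.8, -18.8] [571.9, -148.7, 50.9, 33.2, -18.5] [ 0.573  -0.1493  0.0893]
top dock 211 [580.9, -150.7, 120.8, 122.7, 10.5] [ 0.5598 -0.14    0.011 ]
table z -0.00018031208335256684 0.00265586240573827
printer [0.70370105 0.05136453 0.07771786] [0.87099234 0.22452785 0.13583632]
side yellow 173 [606.9, 181.0, 53.4, 77.1, 0.1] 0.049166822615641426
side plate 583 [607.4, 182.2, 81.9, 120.7, 0.7] [0.6123 0.1795 0.0459]
side jig all 1854 [559.0, 178.2, 226.8, 197.0, -14.9]
side carton 413 [531.5, 181.3, 109.7, 59.6, -1.7] [0.5332 0.1815 0.0361] [0.50352458 0.12927909] [0.5601352  0.23369247]
side cap 187 [575.4, -150.9, 50.0, 33.4, -17.0] [578.9, -151.9, 49.8, 35.2, -17.2] [ 0.5773 -0.1512  0.0895]
side dock 282 [578.0, -145.9, 97.6, 70.0, -10.2] [ 0.5874 -0.1507  0.0124]
table z 0.000297876696412495 0.0020800458404155947
printer [0.7152514  0.05165555 0.07335538] [0.87837205 0.22049541 0.13518725]
```

```bash
cat > rob.py <<'E'
import numpy as np
from scipy.spatial.transform import Rotation as Rot
from station import ctrl,get_state
def q(deg):  # tool down, closing line at deg from world x
    a=np.deg2rad(deg);y=np.array([np.cos(a),np.sin(a),0]);z=np.array([0,0,-1.])
    x,yy,zz,w=Rot.from_matrix(np.c_[np.cross(y,z),y,z]).as_quat();return [w,x,yy,zz]
def F(n=6):
    f=[]
    for _ in range(n): f.append(get_state()["contact_force"]);ctrl.pause(.01)
    return np.mean(f,0)
def st(tag=""):
    s=get_state();print(tag,"t",round(s["time"],2),"tcp",np.round(s["tcp_pos"],4),"F",np.round(s["contact_force"],1),"w",round(s["width"],4),"g",round(s["gripper_force"],1))
E
python3 - <<'E'
from rob import *
ctrl.close_gripper(30)
Y=.182
ctrl.movep([.44,Y,.13],q(90)); st("above")
ctrl.movel([.455,Y,.022],max_speed=.1); ctrl.pause(.2); st("low")
f0=F(20);x=.455
ctrl.movel([.485,Y,.022],max_speed=.05);x=.485;log=[]
while x<.525:
    x+=.001; ctrl.movel([x,Y,.022],max_speed=.02)
    f=F(4)-f0; log.append((round(x,3),round(get_state()["tcp_pos"][0],4),round(f[0],1)))
    if f[0]<-7: break
print(log);st()
E
```

```text
above t 2.86 tcp [0.4402 0.1833 0.1303] F [-0.3  0.8  0.2] w 0.0002 g 0.0
low t 4.3 tcp [0.4552 0.1821 0.0225] F [ 0.7 -0.3 -0.1] w 0.0 g 0.0
[(0.486, np.float64(0.4859), np.float64(-0.2)), (0.487, np.float64(0.487), np.float64(-0.3)), (0.488, np.float64(0.4881), np.float64(-0.7)), (0.489, np.float64(0.489), np.float64(-0.0)), (0.49, np.float64(0.49), np.float64(-0.6)), (0.491, np.float64(0.4911), np.float64(0.0)), (0.492, np.float64(0.492), np.float64(-0.5)), (0.493, np.float64(0.4929), np.float64(-1.2)), (0.494, np.float64(0.4941), np.float64(-0.3)), (0.495, np.float64(0.4951), np.float64(-0.6)), (0.496, np.float64(0.4961), np.float64(-0.3)), (0.497, np.float64(0.4971), np.float64(-1.4)), (0.498, np.float64(0.4981), np.float64(-0.4)), (0.499, np.float64(0.4991), np.float64(-0.9)), (0.5, np.float64(0.5001), np.float64(-0.7)), (0.501, np.float64(0.5011), np.float64(-0.5)), (0.502, np.float64(0.5021), np.float64(-0.9)), (0.503, np.float64(0.5031), np.float64(-1.1)), (0.504, np.float64(0.5041), np.float64(-0.2)), (0.505, np.float64(0.5051), np.float64(-0.8)), (0.506, np.float64(0.5061), np.float64(-0.4)), (0.507, np.float64(0.5071), np.float64(-0.7)), (0.508, np.float64(0.5081), np.float64(-0.4)), (0.509, np.float64(0.5091), np.float64(-0.8)), (0.51, np.float64(0.5101), np.float64(-0.7)), (0.511, np.float64(0.5111), np.float64(0.0)), (0.512, np.float64(0.5118), np.float64(-1.9)), (0.513, np.float64(0.5117), np.float64(-5.2)), (0.514, np.float64(0.5118), np.float64(-7.4))]
 t 13.43 tcp [0.5118 0.182  0.0218] F [-7.3  0.   5. ] w 0.0001 g 3.8
```

```bash
python3 - <<'E'
from rob import *
from geo import *
ctrl.movel([.49,.182,.022],max_speed=.08)
ctrl.movel([.47,.182,.16],max_speed=.15)
ctrl.ungrasp()
ctrl.movep([.5745,-.150,.2],q(-18)); st("above")
for c in("top","side"):
    im,d=vision.grab_frame(c);cv2.imwrite(f"pics/{c}2.png",im);P=cloud(c,im,d)
    m=near(P,(.55,.18),.06,.031,.0395)&(P[...,0]<.58)&(abs(P[...,1]-.182)<.035);print("carton near end",np.percentile(P[m],1,0)[:2])
f0=F(10)
ctrl.movel([.5745,-.150,.0535],max_speed=.1); print("F",F()-f0); st("at")
ctrl.close_gripper(60); ctrl.pause(.2); st("grip"); print(F()-f0)
ctrl.movel([.5745,-.150,.0735],max_speed=.03); st("lift");print(F()-f0)
E
```

```text
above t 17.07 tcp [ 0.5746 -0.1482  0.1996] F [-0.6  0.5  0.7] w 0.0855 g 0.0
carton near end [0.52365425 0.14856328]
carton near end [0.52222007 0.14872789]
F [-0.225615    0.50548426  0.16597942]
at t 18.92 tcp [ 0.5749 -0.1501  0.0541] F [-0.3 -0.3 -0.5] w 0.0852 g 0.0
grip t 19.64 tcp [ 0.5746 -0.15    0.0538] F [-0.9 -0.5  4.4] w 0.0333 g 61.9
[-1.47735057  0.69149462  5.02531244]
lift t 20.51 tcp [ 0.5744 -0.15    0.0734] F [-0.4  0.1 -2.2] w 0.0334 g 61.4
[ 0.01624652  0.41025739 -1.72675866]
```

```bash
python3 - <<'E'
from rob import *
from geo import *
ctrl.movel([.5744,-.150,.2],max_speed=.15)
ctrl.movep([.607,.182,.2],q(0.5)); 
ctrl.movel([.607,.182,.118],max_speed=.1); ctrl.pause(.3); st()
out=[]
for c in("side","top"):
    im,d=vision.grab_frame(c);np.savez(c+"3.npz",im=im,d=d)
    a={"side":im[120:260,260:420],"top":im[140:260,140:290]}[c]
    cv2.imwrite(f"pics/{c}3.png",cv2.resize(a,None,fx=4,fy=4,interpolation=2))
E
```

```text
t 24.07 tcp [0.6072 0.1821 0.1184] F [-0.6 -0.5 -2. ] w 0.0333 g 61.4
```

View pics/side3.png

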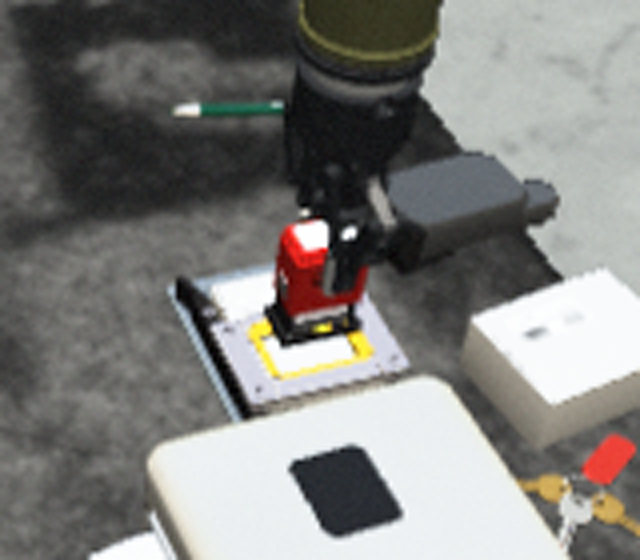

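The stamp hangs just over the window at crop (320,325), but the cap looks off-centre to the left of the finger, so I'll measure the offset.

```bash
python3 - <<'E'
from geo import *
for c in("side","top"):
    f=np.load(c+"3.npz");im,d=f["im"],f["d"];P=cloud(c,im,d);H,S,V=cv2.split(cv2.cvtColor(im,cv2.COLOR_BGR2HSV))
    m=near(P,(.607,.182),.06,.085,.165)&((H<8)|(H>172))&(S>120)
    print(c,"red",m.sum(),np.percentile(P[m],[1,5,50,95,99],0).round(4).tolist())
    n=near(P,(.607,.182),.06,.060,.080)&(S<250)
    print(c,"foot",n.sum(),rect(P[n][:,:2]),np.percentile(P[n],[1,50,99],0).round(4).tolist())
    w=near(P,(.607,.182),.06,.148,.165);print("top of cap",w.sum(),np.percentile(P[w],[1,50,99],0).round(4).tolist())
E
```

```text
side red 229 [[0.5932, 0.1525, 0.0964], [0.597, 0.1535, 0.1037], [0.6224, 0.1609, 0.1291], [0.626, 0.2002, 0.1541], [0.6377, 0.2037, 0.1556]]
side foot 101 [609.1, 180.0, 57.7, 35.7, -2.0] [[0.5906, 0.1513, 0.0689], [0.6216, 0.1703, 0.0761], [0.6267, 0.2082, 0.0799]]
top of cap 135 [[0.582, 0.1549, 0.1484], [0.6089, 0.1716, 0.155], [0.6383, 0.1961, 0.1643]]
top red 54 [[0.5903, 0.1543, 0.1032], [0.5909, 0.1547, 0.119], [0.5977, 0.1577, 0.1457], [0.6206, 0.1705, 0.1549], [0.6233, 0.1724, 0.1562]]
top foot 33 [601.8, 159.7, 22.1, 44.8, -35.9] [[0.5893, 0.1525, 0.0683], [0.5953, 0.1556, 0.075], [0.6249, 0.1814, 0.0793]]
top of cap 51 [[0.5783, 0.1564, 0.1487], [0.6049, 0.1625, 0.1546], [0.6223, 0.1768, 0.1644]]
```

View pics/top3.png

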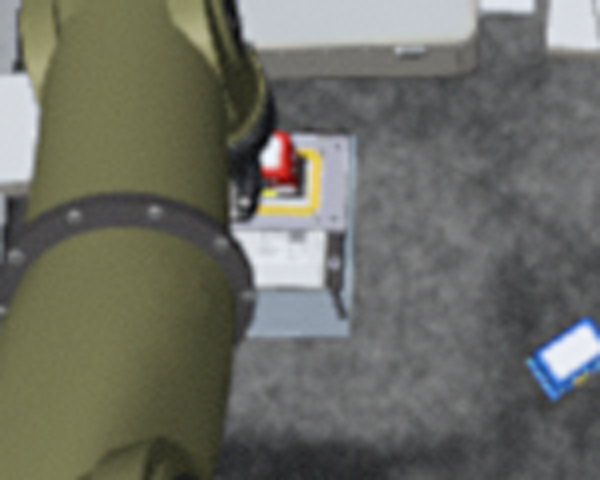

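```bash
cat > press.py <<'E'
from rob import *
X,Y=.6065,.1830
ctrl.movel([X,Y,.106],max_speed=.05);ctrl.pause(.3);f0=F(20);z=.106;log=[]
np.save("f0.npy",f0)
while z>.068:
    g=(F(4)-f0) if log else np.zeros(3)
    z-=.001 if g[2]<8.5 else .0004
    ctrl.movel([X,Y,z],max_speed=.02); f=F(4)-f0
    log.append((round(z,4),round(float(get_state()["tcp_pos"][2]),4),*np.round(f,1).tolist()))
    if f[2]>4 and get_state()["tcp_pos"][2]>.0895 or np.hypot(f[0],f[1])>8: print("catch");break
    if f[2]>16.8: break
print(*log,sep="\n")
if f[2]>16.8:
    for _ in range(6): ctrl.pause(.15);print("hold",np.round(F()-f0,1),end=" ")
st()
E
python3 press.py
```

```text
(0.105, 0.1049, -0.5, -0.1, -0.2)
(0.104, 0.1039, 0.2, 0.1, -0.0)
(0.103, 0.103, -0.3, 0.1, -0.1)
(0.102, 0.1019, -0.5, -0.1, -0.0)
(0.101, 0.1009, -0.2, 0.0, 0.1)
(0.1, 0.1, 0.1, -0.1, -0.0)
(0.099, 0.099, -0.0, 0.2, 0.2)
(0.098, 0.0979, 0.0, -0.0, 0.0)
(0.097, 0.097, -0.1, 0.3, -0.1)
(0.096, 0.0959, -0.2, -0.3, 0.1)
(0.095, 0.0949, -0.5, 0.5, -0.4)
(0.094, 0.0939, -0.2, 0.2, 0.1)
(0.093, 0.0929, -0.2, 0.2, -0.0)
(0.092, 0.0919, -0.4, 0.6, -0.4)
(0.091, 0.0909, 0.2, 0.4, 0.1)
(0.09, 0.0899, 0.0, 0.3, -0.3)
(0.089, 0.0889, -0.5, 0.1, 0.2)
(0.088, 0.0879, -0.6, 0.0, -0.2)
(0.087, 0.0869, -0.5, 0.2, -0.1)
(0.086, 0.0859, -0.4, 0.2, 0.1)
(0.085, 0.0856, -2.7, -0.9, 6.7)
(0.084, 0.0846, -2.9, -0.7, 7.2)
(0.083, 0.0837, -2.5, -0.4, 7.4)
(0.082, 0.0827, -2.5, -0.2, 7.9)
(0.081, 0.0817, -2.4, -1.0, 8.1)
(0.08, 0.0811, -3.4, -0.8, 10.9)
(0.0796, 0.0811, -4.6, -0.7, 13.3)
(0.0792, 0.0811, -5.5, -1.1, 16.2)
(0.0788, 0.0811, -6.7, -1.3, 18.8)
hold [-6.5 -1.4 19.3] hold [-6.5 -1.2 19.2] hold [-6.8 -1.2 19.7] hold [-6.4 -1.4 19.5] hold [-6.3 -1.3 19.9] hold [-6.6 -1.3 19.6]  t 35.38 tcp [0.6065 0.1831 0.0811] F [-6.8 -0.8 17.5] w 0.0335 g 64.0
```

```bash
python3 - <<'E'
from rob import *
from geo import *
X,Y=.6065,.1830
ctrl.movel([X,Y,.0885],max_speed=.015);st()
ctrl.movel([X,Y,.2],max_speed=.08);ctrl.pause(.1);st("up")
for c in("top","side"):
    im,d=vision.grab_frame(c);P=cloud(c,im,d)
    m=near(P,(.55,.18),.06,.031,.0395)&(P[...,0]<.58)&(abs(P[...,1]-.182)<.035)
    if m.sum(): print("carton near end",np.percentile(P[m],1,0)[:2],m.sum())
    if c=="side":cv2.imwrite("pics/side4.png",cv2.resize(im[60:260,240:440],None,fx=3,fy=3))
ctrl.movep([.5745,-.150,.2],q(-18))
ctrl.movel([.5745,-.150,.08],max_speed=.1);ctrl.pause(.2);f0=F(15);st("over dock")
z=.08
while z>.050:
    z-=.002 if z>.058 else .0007
    ctrl.movel([.5745,-.150,z],max_speed=.02);f=F(4)-f0
    if f[2]>2 or np.hypot(f[0],f[1])>6: break
print("touch",z,np.round(f,1));st()
E
```

```text
t 36.18 tcp [0.6064 0.183  0.0881] F [-0.  -0.3 -2.4] w 0.0332 g 61.6
up t 37.83 tcp [0.6063 0.1829 0.1995] F [-0.2  0.4 -2.3] w 0.0335 g 61.6
carton near end [0.52367927 0.14900643] 272
carton near end [0.52269918 0.14799623] 205
over dock t 40.87 tcp [ 0.5746 -0.15    0.0803] F [ 0.7  0.1 -1.8] w 0.0333 g 61.4
touch 0.05309999999999999 [-1.6  0.8  7.2]
 t 45.97 tcp [ 0.5746 -0.15    0.0536] F [-2.   0.3  5.2] w 0.0333 g 62.2
```

View pics/side4.png

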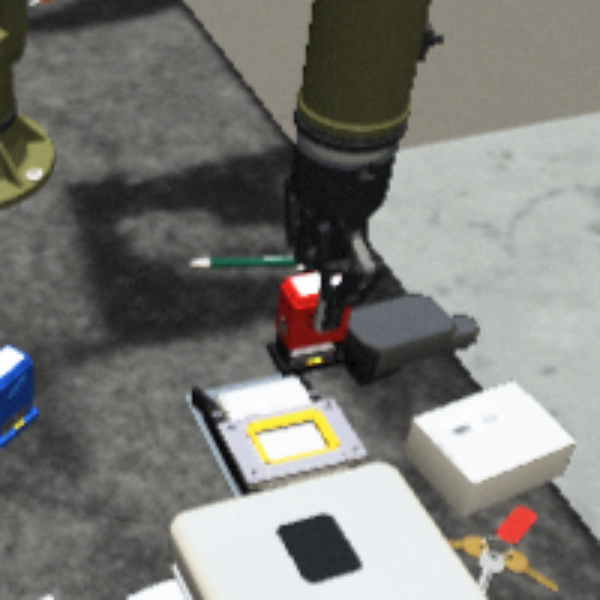

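The carton is still home (near end at x ≈ 0.523) and the stamp hangs upright over the empty window. It is now bottomed at the same height as when I picked it up, so I'll release it, retreat and check.

```bash
python3 - <<'E'
from rob import *
from geo import *
ctrl.movel([.5745,-.150,.0537],max_speed=.02)
ctrl.ungrasp();ctrl.pause(.2)
ctrl.movel([.5745,-.150,.2],max_speed=.1)
ctrl.movep([.45,.0,.3],q(-18));ctrl.pause(.3);st()
for c in("top","side"):
    im,d=vision.grab_frame(c);P=cloud(c,im,d)
    m=near(P,(.57,-.15),.05,.083,.1); print(c,"cap",m.sum(),rect(P[m][:,:2]),np.round(P[m].mean(0),4),P[m][:,2].std())
    cv2.imwrite(f"pics/{c}5.png",cv2.resize(im[130:270,160:400],None,fx=3,fy=3))
E
```

```text
t 49.77 tcp [ 0.4503 -0.0007  0.2993] F [ 0.4  0.3 -0.3] w 0.0858 g 0.0
top cap 161 [573.2, -149.9, 52.2, 31.9, -18.7] [ 0.5733 -0.1498  0.0892] 0.002525444975760454
side cap 190 [575.4, -150.8, 50.0, 33.9, -20.3] [ 0.5774 -0.1514  0.0895] 0.0024844988870208725
```

View pics/side5.png

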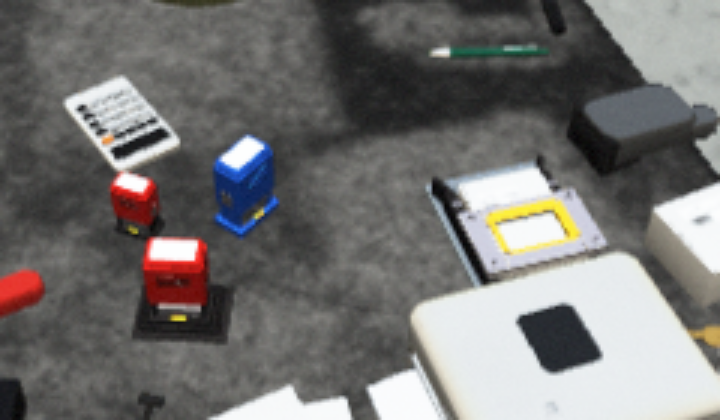

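The stamp stands in its dock at crop (177,285), at the same height and position as at the start, and the carton is home.

```bash
python3 -c "
from station import ticket
print(ticket.close_job())"
```

```text
the job is handed in; nothing more can be done
None
```

The job is handed in, though no verdict came back: the carton is home against the stops, the stamp was held on it at about 19.5 N for over a second and lifted straight off, and it stands upright in its dock again.

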